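# Free the jammed spool and stand it beside its mate

## Task

One of the two wooden spools has got jammed in the corner of the blue drawer, pinched between the side wall and the springy divider. Work it free and set it down gently on end, wholly on the cork mat next to the other spool, with a gap between the two. Leave the other spool standing where it is and do not disturb the wrench or the pump.

Things in the scene. Friction and masses are not known exactly. Their poses are not given: they have to be found in the camera images.
- spool: the jammed spool, bare pale wood, 0.16 kg: 160 mm long, end flanges 66 mm in diameter and 10 mm thick, barrel 38 mm in diameter. Origin at its middle, x along its axis; both ends alike. It starts lying on the drawer floor, +x end against the end wall, flanges pinched with about 10 N, so the barrel has only 14 mm to wall and divider; its -x flange stands clear. Loose, it may roll
- mate: the other spool, the same shape and size, standing on end on the mat towards the mat's -y end. Origin at its middle (80 mm above the mat's top); z along its axis
- mat: flat cork mat fixed to the bench, 160 mm (x) by 260 mm (y), 4 mm thick; origin under its middle, so its top is at z = 4 mm. The free place is towards its +y end. Between mat and drawer, straight ahead of the robot (about y = 0, x 0.4 to 0.65 m), a strip of bench at least 120 mm wide is bare
- drawer: open blue plastic drawer fixed on the bench, 250 mm (x) by 190 mm (y), 45 mm high, walls and floor 4 mm, finger pull on its -x end. Origin under its middle, axes along its sides. The bay with the spool runs along its +y wall, the spool in the +x, +y corner (81 mm of bay free beyond its -x flange); the wrench lies in the open part at -y
- divider (a joint): grey plastic divider, a 3 mm plate along the drawer's x, 40 mm high, 66 mm from the +y side wall; it springs about its foot. 0 rad: upright, as while it pinches the spool; about -0.1 rad: leaning over the bay, the spool out; positive: bent away from the bay. A flange slips out of the pinch once lifted 8 to 10 mm
- wrench: steel open-ended wrench, 170 mm long, lying loose in the open part of the drawer, along the drawer's x. Origin on its underside at mid-length
- pump: aluminium bicycle hand pump, about 230 mm long and 35 mm high, lying loose on the bench beyond the work. Origin on its underside near mid-length; x along the barrel
Things that resemble listed ones, but are neither listed nor needed, are in the scene too. What is shaped like the spool but green or purple is not meant.

How it is judged:
By the outcome, as a careful person would: the job done as asked, in the order asked, and still so for the second after the job is handed in, with the robot touching nothing.
It also fails if it takes over 67 s, if anything falls off the work surface, if the arm or the gripper's body presses on something with over 40 N, if the wrist force passes 120 N, or if a joint passes its speed limit or range.

## Robot

A 7-joint arm with a two-finger parallel gripper is mounted at the origin on the work surface. World frame = base frame: x ahead of the robot, y to its left, z up, the work surface at z = 0. Lengths are in m, angles in rad, forces in N, time in s.
With the tool pointing down it reaches from about 0.4 to 0.875 m from the base axis. Payload 19.3 kg.
Tool frame: the origin (TCP) lies at the very end of the fingers, on their centre line; the grasp point (between the pads) lies 19 mm behind it; z points along the fingers, y is the line along which they close (so a half turn about z gives the same grasp; the last joint's range is limited). The gripper opens to 85 mm and grips with 20 to 120 N. Pads are 22 mm wide; open, the fingers measure 114 mm over their backs; the gripper's body (76 mm by 85 mm) begins 54 mm behind the grasp point. The pads swing forward as they close: fully open they stand 13 mm farther back than shut.
Start: joints at [-1.216, 0.521, -0.036, 1.599, 0.021, 1.021, -0.113], TCP at [0.258, 0.569, 0.231] pointing down, gripper open.
Joint ranges: [-2.91, 2.91], [-0.3, 2.13], [-1.5, 1.42], [0.17, 2.43], [-1.26, 4.41], [0.16, 1.93], [-2.52, 2.52]. Speed limits (rad/s): [1.89, 1.89, 2.39, 2.39, 3.01, 3.01, 3.01].

## Interface

Orientations are given as [roll, pitch, yaw] about the fixed x, y, z axes, in that order (R = Rz(yaw) Ry(pitch) Rx(roll)).
In Python, from workcell import bot gives the robot as it stands. The module is installed in compiled form; this text tells all that it offers.
- The arm moves only by the tool apply_moves, never from a script. Its arguments are lists of equal length, an entry for each row: "claw": the finger opening in m, from 0 to 0.0854; "xyz": the shift along the tool's x, y, z in m, a list of three; "twist": the turn, a rotation vector about the tool's x, y, z in rad, a list of three. A call has 1 to 20 rows; each row shifts and turns the commanded pose from where the row before left it, along the tool's axes as they then stand; what a row does not reach is not made up. A row lasts 1/10 s, in which the tool goes at most 50 mm and 8.59 degrees, less where a joint would pass 70% of its speed; a pose out of reach is approached as far as the arm can. A call with a gripper value outside its range is refused whole. The fingers move at their own pace and stop on an object; "force" is the grip in N (left out, the last holds). Time passes only in rows, so rows that do not move let the fingers close. It gives the time, the measured TCP pose, the force, the opening and the grip force at its end, in the units of the state.
- bot.observe(): the state, without advancing time (a new reading comes with each control period).
- bot.grab_frame(name): name is "side" or "top" or "wrist"; returns a dict with "img" (420x560x3 uint8, red, green, blue), "vfov" (degrees; the focal length in pixels is half the picture's height over the tangent of half this angle, whatever the lens; pixels are square), "cx", "cy" (the principal point, pixels), "view" (4x4, takes a point from world to camera coordinates). Camera axes: x right, y up, looking along -z (the intrinsics and any distortion apply to the point x, -y, -z); pixel columns grow to the right and rows downward; lengths in m; the calibration is good to about 2 mm. The wrist camera is an equidistant fisheye: a pixel r from the principal point sees the ray r / f radians off the axis. A picture is of the moment at which its call begins. There is no depth.
- bot.job_done(): hands the job in; it is judged then, once.
Trained networks look in the newest picture that a camera, given by its name, has taken for a name from the list of things; names that differ only in an ending like _2 or _b are one class to them, and where a whole thing is asked for, a point or a joint stands for the part that bears it (a point fixed in the world has none). Each returns a list of dicts, best first, with "score" (0 to 1); they miss things now and then, are a little off and sometimes report something else, mostly with a low value. They report only what shows in the picture. A call takes as long as a camera call. They do not tell look-alikes from the thing itself.
- bot.find_in(camera, query): "position" ([x, y, z] in m, in world coordinates, good to about 4 mm: the middle of the surface that is visible of it).
The state is a dict: "clock": time; "qpos": joint angles; "qd": joint speeds; "joint_efforts": joint torques, N m; "position": TCP position; "tool_rot": TCP orientation; "force": force on the tool from outside, world axes, zero at the start; "moment": the same for the moment, N m; "grip_width": finger opening in m; "finger_force": force on a finger pad.
Only numpy, scipy, OpenCV 4.12 (cv2) and the standard library are available. Lean on these libraries where they do the work, as an engineer would, in place of code of your own. Each camera call takes 0.05 s, during which the arm holds its last target. There are 200 camera calls.

## Working session

There is one attempt and no reset: what is moved stays moved. The work goes in short steps, Python scripts to look and compute and a tool call to move; the robot and the scene stay as the last step left them, time stands still between calls to the robot, and variables do not carry over. Pictures are saved under pics/ and viewed, at most 10 in all, crops included, and the job is handed in when it is done.

Besides the shell and the picture viewer there is one more tool, called after "Call:" as name(argument=value, ...) on one line, values as JSON. apply_moves: Moves the arm, as the interface text tells. Its arguments: {"type":"object","properties":{"claw":{"type":"array"},"xyz":{"type":"array"},"twist":{"type":"array"},"force":{"type":"number"}},"required":["claw","xyz","twist"]}

```bash
mkdir -p pics
cat > h.py <<'E'
import numpy as np, cv2
from workcell import bot
def ray(f,u,v,z):
    h=f["img"].shape[0]; fl=h/2/np.tan(np.radians(f["vfov"])/2)
    d=np.array([(u-f["cx"])/fl,-(v-f["cy"])/fl,-1]); V=np.array(f["view"]); R=V[:3,:3]; c=-R.T@V[:3,3]; w=R.T@d
    return c+w*(z-c[2])/w[2]
def rayw(f,u,v,z):
    h=f["img"].shape[0]; fl=h/2/np.tan(np.radians(f["vfov"])/2)
    x=u-f["cx"];y=v-f["cy"];r=np.hypot(x,y)+1e-9;t=r/fl
    d=np.array([np.sin(t)*x/r,-np.sin(t)*y/r,-np.cos(t)]); V=np.array(f["view"]); R=V[:3,:3]; c=-R.T@V[:3,3]; w=R.T@d
    return c+w*(z-c[2])/w[2]
def save(f,n): cv2.imwrite("pics/"+n,f["img"][:,:,::-1])
E
python3 - <<'E'
from h import *
np.set_printoptions(precision=3,suppress=True)
for c in ("top","side"):
    f=bot.grab_frame(c); save(f,c+"1.png"); print(c,f["vfov"],f["cx"],f["cy"],np.array(f["view"]).round(3).tolist())
    for n in ("spool","mate","mat","drawer","divider","wrench","pump"):
        print(n,[(np.round(d["position"],3).tolist(),round(d["score"],2)) for d in bot.find_in(c,n)[:4]])
s=bot.observe(); print(s)
E
```

```text
top 54.17906064482097 283.6898216175908 211.2202974374715 [[0.027, -1.0, -0.001, -0.117], [0.98, 0.026, 0.196, -0.58], [-0.196, -0.006, 0.981, -1.051], [0.0, 0.0, 0.0, 1.0]]
spool [([0.496, -0.493, 0.054], 0.88), ([0.3, -0.239, 0.051], 0.81), ([0.607, -0.206, 0.053], 0.73), ([0.835, -0.168, 0.045], 0.65)]
mate [([0.561, 0.175, 0.165], 0.93)]
mat [([0.547, 0.282, 0.001], 0.73), ([0.583, -0.314, 0.011], 0.24)]
drawer [([0.558, -0.279, 0.004], 0.89)]
divider [([0.569, -0.243, 0.04], 0.52)]
wrench [([0.588, -0.314, 0.011], 0.73)]
pump [([0.778, 0.066, 0.03], 0.72)]
side 56.39706867921617 278.1742722675719 211.97060108566248 [[0.864, -0.503, -0.016, -0.525], [0.289, 0.47, 0.834, -0.171], [-0.412, -0.725, 0.551, -0.712], [0.0, 0.0, 0.0, 1.0]]
spool [([0.828, -0.187, 0.046], 0.92), ([0.493, -0.486, 0.05], 0.76), ([0.299, -0.254, 0.044], 0.74), ([0.597, -0.216, 0.049], 0.73)]
mate [([0.56, 0.17, 0.1], 0.82)]
mat [([0.543, 0.249, 0.003], 0.9)]
drawer [([0.547, -0.28, 0.019], 0.86)]
divider [([0.567, -0.249, 0.027], 0.57)]
wrench [([0.569, -0.32, 0.016], 0.69)]
pump [([0.767, 0.044, 0.028], 0.65)]
{'clock': 0.8, 'qpos': array([-1.216,  0.521, -0.036,  1.6  ,  0.021,  1.021, -0.113]), 'qd': array([ 0.   , -0.   ,  0.002, -0.001, -0.   ,  0.001, -0.   ]), 'joint_efforts': array([ -0.001, -92.679,   1.978, -37.023,   0.018,   0.002,  -0.   ]), 'position': array([0.258, 0.569, 0.231]), 'tool_rot': array([3.142, 0.   , 2.717]), 'force': array([-0.128, -0.443,  0.587]), 'moment': array([-0.002, -0.006,  0.003]), 'finger_force': 0.0, 'grip_width': 0.08536721031512955}
```

View pics/top1.png

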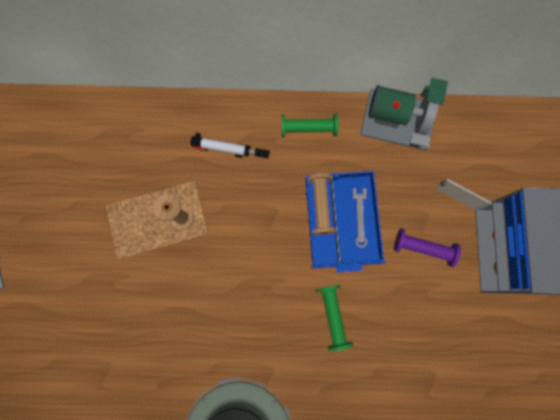

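View pics/side1.png

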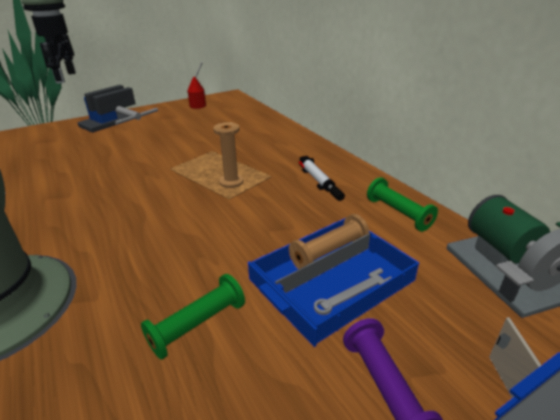

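The top view (up is +x, left is +y) shows the drawer rim corners at about (306,177), (374,172), (383,263) and (313,268). The jammed spool lies at u≈321, v 175–233. The mat corners are at about (107,209), (194,182), (206,234) and (118,257), and the mate's top is at (167,207). The side view agrees; the green and purple spools are look-alikes.

Run:
```python
from h import *
np.set_printoptions(precision=3,suppress=True)
f=bot.grab_frame("top")
P=lambda l,z:[ray(f,u,v,z)[:2] for u,v in l]
d=np.array(P([(306,177),(374,172),(383,263),(313,268)],.045));print("drawer",d,d.mean(0),"len",np.linalg.norm(d[0]-d[3]),np.linalg.norm(d[0]-d[1]),"yaw",np.degrees(np.arctan2(*(d[0]-d[3]+d[1]-d[2])[::-1])))
m=np.array(P([(107,209),(194,182),(206,234),(118,257)],.004));print("mat",m,m.mean(0),"yaw",np.degrees(np.arctan2(*(m[0]-m[3]+m[1]-m[2])[::-1])), np.linalg.norm(m[0]-m[1]))
print("mate top",P([(167,207)],.164)); print("spool ends",P([(320,175),(323,234)],.068))
cv2.imwrite("pics/crop.png",cv2.resize(f["img"][150:290,90:400,::-1],None,fx=2.5,fy=2.5,interpolation=cv2.INTER_CUBIC))
```

```text
drawer [[ 0.684 -0.161]
 [ 0.704 -0.35 ]
 [ 0.452 -0.37 ]
 [ 0.434 -0.184]] [ 0.569 -0.266] len 0.2512288753838794 0.18993181778175638 yaw 4.842787648708553
mat [[0.587 0.4  ]
 [0.673 0.158]
 [0.523 0.114]
 [0.452 0.354]] [0.559 0.257] yaw 17.507616105515254 0.2559701251275811
mate top [array([0.565, 0.182])]
spool ends [array([ 0.684, -0.198]), array([ 0.523, -0.207])]
```

View pics/crop.png

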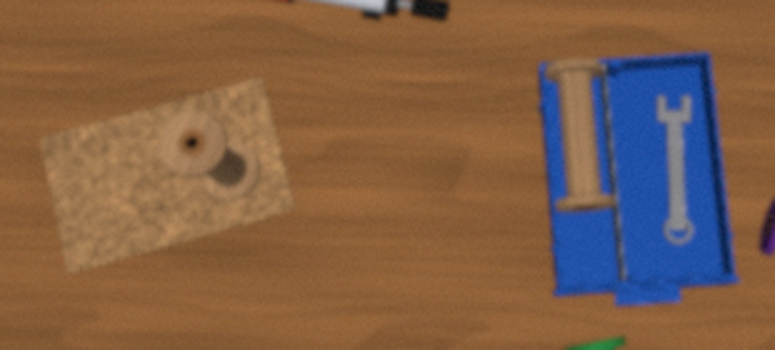

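Call:
apply_moves(claw=[0.085,0.085,0.085,0.085,0.085,0.085,0.085,0.085,0.085,0.085,0.085,0.085,0.085,0.085,0.085,0.085,0.085,0.085,0.085,0.085], xyz=[[-0.0285,-0.03,0],[-0.0285,-0.03,0],[-0.0285,-0.03,0],[-0.0285,-0.03,0],[-0.0285,-0.03,0],[-0.0285,-0.03,0],[-0.0285,-0.03,0],[-0.0285,-0.03,0],[-0.0285,-0.03,0],[-0.0285,-0.03,0],[-0.0285,-0.03,0],[-0.0285,-0.03,0],[-0.0285,-0.03,0],[-0.0285,-0.03,0],[-0.0285,-0.03,0],[-0.0285,-0.03,0],[-0.0285,-0.03,0],[-0.0285,-0.03,0],[-0.0285,-0.03,0],[-0.0285,-0.03,0]], twist=[[0,0,0],[0,0,0],[0,0,0],[0,0,0],[0,0,0],[0,0,0],[0,0,0],[0,0,0],[0,0,0],[0,0,0],[0,0,0],[0,0,0],[0,0,0],[0,0,0],[0,0,0],[0,0,0],[0,0,0],[0,0,0],[0,0,0],[0,0,0]])

```text
clock: 2.85
position: [0.53, -0.2138, 0.2314]
tool_rot: [3.141, 0.0, 2.717]
force: [-0.3, 0.9, 0.6]
grip_width: 0.0852
finger_force: 0.0
```

Run:
```python
from h import *
import json
s=bot.observe(); print(s['clock'],s['qpos'],s['position'],s['tool_rot'])
```

```text
2.85 [ 0.0823695   0.44899858  0.27371139  1.75607628 -0.14430113  0.95579667
  1.55992158] [ 0.53002153 -0.21382713  0.23142203] [3.14144062e+00 2.96410208e-04 2.71700786e+00]
```

Call:
apply_moves(claw=[0.06,0.06,0.06,0.06,0.06,0.06,0.06,0.06,0.06,0.06], xyz=[[0,0,0.005],[0,0,0.005],[0,0,0.005],[0,0,0.005],[0,0,0.005],[0,0,0.005],[0,0,0.005],[0,0,0.005],[0,0,0.005],[0,0,0.005]], twist=[[0,0,0.1063],[0,0,0.1063],[0,0,0.1063],[0,0,0.1063],[0,0,0.1063],[0,0,0.1063],[0,0,0.1063],[0,0,0.1063],[0,0,0.1063],[0,0,0.1063]])

```text
clock: 3.85
position: [0.5297, -0.2121, 0.1812]
tool_rot: [3.141, 0.0, 1.65]
force: [-0.2, -0.6, -0.2]
grip_width: 0.0599
finger_force: 0.0
```

Run:
```python
from h import *
s=bot.observe(); print(s['clock'],s['qpos'],s['position'],s['tool_rot'])
f=bot.grab_frame("wrist"); save(f,"w1.png"); print(f["vfov"],f["cx"],f["cy"])
for n in("spool","divider","drawer"): print(n,[(np.round(d["position"],3).tolist(),round(d["score"],2)) for d in bot.find_in("wrist",n)[:4]])
```

```text
3.85 [-0.08829068  0.55138816  0.52320999  1.81626531 -0.35062768  0.86670337
  0.67960708] [ 0.52972756 -0.21209909  0.18119071] [3.14136366e+00 5.57334742e-05 1.64957905e+00]
65.70646984690485 277.28254729949197 208.04375214192882
spool [([0.609, -0.204, 0.056], 0.98), ([0.332, -0.237, 0.045], 0.94), ([0.83, -0.175, 0.046], 0.87)]
divider [([0.568, -0.239, 0.028], 0.95), ([0.609, -0.206, 0.055], 0.25)]
drawer []
```

View pics/w1.png

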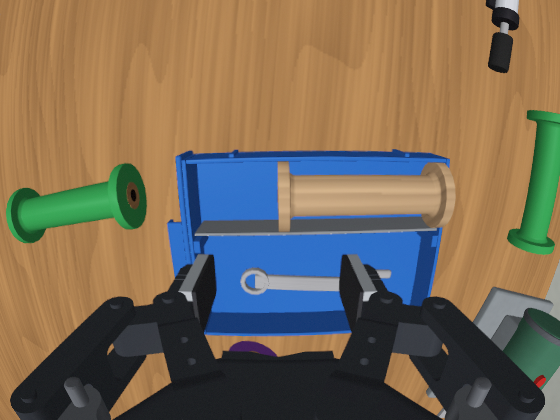

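The wrist view shows the jammed spool clearly. Its −x flange spans u 279–291, v 163–231, and its barrel lies along v≈196 up to the +x flange at u≈440. The wrench is below it.

Run:
```python
from h import *
np.set_printoptions(precision=4,suppress=True)
f=bot.grab_frame("wrist")
for u,v,z in [(279,197,.068),(291,197,.068),(285,163,.037),(285,231,.037),(300,196,.056),(415,195,.056),(193,155,.045),(448,160,.045)]: print(u,v,rayw(f,u,v,z))
from scipy.optimize import least_squares
from scipy.spatial.transform import Rotation as Ro
D=[([-1.216,.521,-.036,1.6,.021,1.021,-.113],[.258,.569,.231],[3.1416,0,2.717]),
([0.0823695,0.44899858,0.27371139,1.75607628,-0.14430113,0.95579667,1.55992158],[0.53002153,-0.21382713,0.23142203],[3.14144,.0003,2.717]),
([-0.08829068,0.55138816,0.52320999,1.81626531,-0.35062768,0.86670337,0.67960708],[0.52972756,-0.21209909,0.18119071],[3.14136,0,1.64958])]
def fk(p,q,s):
    T=np.zeros(3);R=np.eye(3)
    ax="zyzyzyz"
    q=[s[i]*q[i] for i in range(7)]
    for i in range(7):
        if i==0: T=T+R@[0,0,p[0]]
        R=R@Ro.from_euler(ax[i],q[i]).as_matrix()
        if i==2: T=T+R@[p[4],0,p[1]]
        if i==3: T=T+R@[p[5],0,0]
        if i==4: T=T+R@[0,0,p[2]]
        if i==5: T=T+R@[p[6],0,0]
        if i==6: T=T+R@[0,0,p[3]]
    return T,R
import itertools
best=[]
for s in itertools.product([1,-1],repeat=4):
  S=[s[0],1,s[1],1,s[2],1,s[3]]
  def res(p):
    r=[]
    for q,t,e in D:
      T,R=fk(p,q,S); R=R@Ro.from_euler('z',p[7]).as_matrix()
      r+=list(T-t)+list(.3*(R-Ro.from_euler('xyz',e).as_matrix()).ravel())
    return np.array(r+list(.001*np.array(p[4:7])))
  for y0 in (0,1.6,3.1,-1.6):
    o=least_squares(res,[.36,.42,.4,.28,0,0,0,y0]); best.append((o.cost,S,o.x))
best.sort(key=lambda b:b[0])
for b in best[:4]: print(b)
```

```text
279 197 [ 0.5317 -0.2057  0.068 ]
291 197 [ 0.5415 -0.2049  0.068 ]
285 163 [ 0.5351 -0.182   0.037 ]
285 231 [ 0.5411 -0.2463  0.037 ]
300 196 [ 0.5498 -0.2064  0.056 ]
415 195 [ 0.6547 -0.1957  0.056 ]
193 155 [ 0.4534 -0.1798  0.045 ]
448 160 [ 0.6894 -0.1605  0.045 ]
(np.float64(0.0019920169395610176), [-1, 1, -1, 1, -1, 1, -1], array([-219.2801,    0.0974,    0.2813, -219.548 ,    0.3626,   -0.2409,
          0.1109,   -4.7127]))
(np.float64(0.001992016939562746), [-1, 1, -1, 1, -1, 1, -1], array([-219.2802,    0.0974,    0.2813, -219.548 ,    0.3626,   -0.2409,
          0.1109,    1.5705]))
(np.float64(0.0019920169395649693), [-1, 1, -1, 1, -1, 1, -1], array([-219.28  ,    0.0974,    0.2813, -219.5479,    0.3626,   -0.2409,
          0.1109,    1.5705]))
(np.float64(0.0019920169396290353), [-1, 1, -1, 1, -1, 1, -1], array([-219.2788,    0.0974,    0.2813, -219.5467,    0.3626,   -0.2409,
          0.1109,    1.5705]))
```

Call:
apply_moves(claw=[0.04,0.04,0.04,0.04,0.04,0.04,0.04,0.04,0.04,0.04,0.04], xyz=[[0.0037,0.0056,0.01],[0,0,0.02],[0,0,0.02],[0,0,0.02],[0,0,0.015],[0,0,0.01],[0,0,0.01],[0,0,0.007],[0,0,0.005],[0,0,0.0045],[0,0,0]], twist=[[0,0,0],[0,0,0],[0,0,0],[0,0,0],[0,0,0],[0,0,0],[0,0,0],[0,0,0],[0,0,0],[0,0,0],[0,0,0]])

```text
clock: 5.2
position: [0.5348, -0.208, 0.0595]
tool_rot: [-3.141, -0.0, 1.654]
force: [-0.7, 0.2, 0.3]
grip_width: 0.04
finger_force: 0.0
```

Run:
```python
from h import *
s=bot.observe(); print(s['clock'],s['qpos'].tolist(),s['position'],s['tool_rot'])
f=bot.grab_frame("wrist");g=bot.grab_frame("side")
a=f["img"][100:400,120:480];b=cv2.resize(g["img"][190:340,230:430],(400,300))
cv2.imwrite("pics/g1.png",np.hstack([a,b])[:,:,::-1])
```

```text
5.2 [-0.01289181642690642, 0.7257222602681512, 0.40703962218405393, 1.8754751531215623, -0.4594901481285176, 0.6340759953043875, 0.7614444169158123] [ 0.53480138 -0.20798451  0.0595286 ] [-3.14132049e+00 -1.03374301e-04  1.65377280e+00]
```

View pics/g1.png

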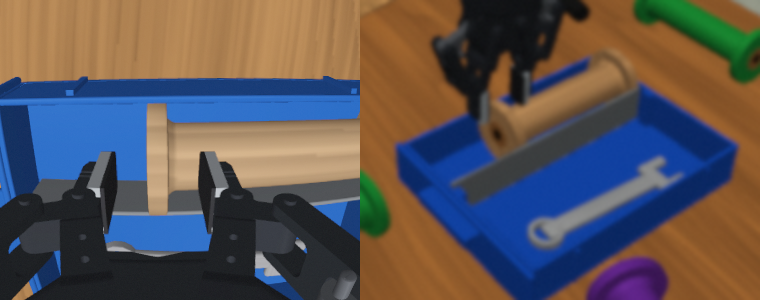

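The flange sits midway between the two open fingers (crop u≈158, fingers at 108 and 205), and the tips are just above the barrel. I'm closing the gripper.

Call:
apply_moves(claw=[0.0,0.0,0.0,0.0,0.0,0.0,0.0], xyz=[[0,0,0],[0,0,0],[0,0,0],[0,0,0],[0,0,0],[0,0,0],[0,0,0]], twist=[[0,0,0],[0,0,0],[0,0,0],[0,0,0],[0,0,0],[0,0,0],[0,0,0]], force=80)

```text
clock: 6.0
position: [0.5349, -0.208, 0.0602]
tool_rot: [3.141, -0.0, 1.654]
force: [-2.0, 1.2, 6.2]
grip_width: 0.0073
finger_force: 78.5
```

Call:
apply_moves(claw=[0.0,0.0,0.0,0.0,0.0,0.0,0.0,0.0,0.0], xyz=[[0,-0.006,0],[0,-0.006,0],[0,0.0012,-0.0107],[0,0.0012,-0.0107],[0,0.0012,-0.0107],[0,0.0012,-0.0107],[0,0.0012,-0.0107],[0,0.0012,-0.0107],[0,0,0]], twist=[[0,0,0],[0,0,0],[0.0727,0,0],[0.0727,0,0],[0.0727,0,0],[0.0727,0,0],[0.0727,0,0],[0.0727,0,0],[0,0,0]], force=100)

```text
clock: 6.9
position: [0.5431, -0.2066, 0.1211]
tool_rot: [-2.704, 0.0, 1.656]
force: [3.3, 1.0, -2.4]
grip_width: 0.0066
finger_force: 99.2
```

Run:
```python
from h import *
s=bot.observe(); print(s['clock'],s['qpos'].tolist(),s['position'],s['tool_rot'],s['force'],s['moment'],s['grip_width'])
f=bot.grab_frame("wrist");g=bot.grab_frame("side")
a=f["img"][100:400,120:480];b=cv2.resize(g["img"][190:340,230:430],(400,300))
cv2.imwrite("pics/g2.png",np.hstack([a,b])[:,:,::-1])
```

```text
6.9 [-0.1232230051612219, 0.8914826459346857, 0.563485951605293, 1.476961601192671, -0.2605603965082624, 1.2907171636835792, 0.557574556004816] [ 0.54312181 -0.20663887  0.12108919] [-2.70379388e+00  2.27141430e-04  1.65618459e+00] [ 3.28103198  1.01646927 -2.39303925] [ 0.35079701 -1.41756534 -0.11863442] 0.006609737982243286
```

View pics/g2.png

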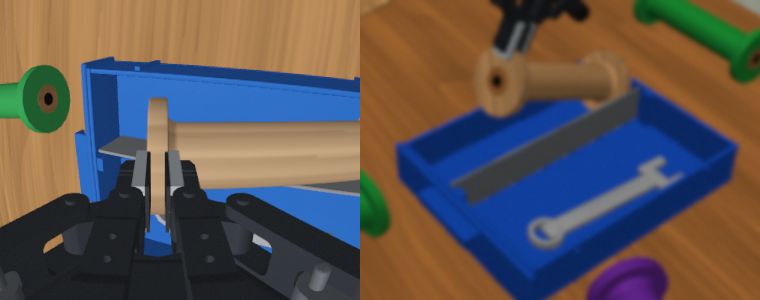

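The tilt worked: the −x flange is up out of the pinch and held. Next I pull along the spool's axis, then up.

Call:
apply_moves(claw=[0.0,0.0,0.0,0.0,0.0,0.0,0.0,0.0,0.0,0.0,0.0], xyz=[[0,-0.01,0],[0,-0.01,0],[0,-0.01,0],[0,-0.01,0],[0,-0.01,0],[0,-0.0068,-0.0145],[0,-0.0068,-0.0145],[0,-0.0068,-0.0145],[0,-0.0068,-0.0145],[0,-0.0068,-0.0145],[0,0,0]], twist=[[0,0,0],[0,0,0],[0,0,0],[0,0,0],[0,0,0],[0,0,0],[0,0,0],[0,0,0],[0,0,0],[0,0,0],[0,0,0]])

```text
clock: 8.1
position: [0.4968, -0.2117, 0.2246]
tool_rot: [-2.708, 0.001, 1.654]
force: [-0.3, 0.4, -1.6]
grip_width: 0.0064
finger_force: 99.2
```

```bash
cat > k.py <<'E'
import numpy as np, itertools
from scipy.optimize import least_squares
from scipy.spatial.transform import Rotation as Ro
D=[([-1.216,.521,-.036,1.6,.021,1.021,-.113],[.258,.569,.231],[3.1416,0,2.717]),
([0.0823695,0.44899858,0.27371139,1.75607628,-0.14430113,0.95579667,1.55992158],[0.53002153,-0.21382713,0.23142203],[3.14144,.0003,2.717]),
([-0.08829068,0.55138816,0.52320999,1.81626531,-0.35062768,0.86670337,0.67960708],[0.52972756,-0.21209909,0.18119071],[3.14136,0,1.64958]),
([-0.01289181642690642, 0.7257222602681512, 0.40703962218405393, 1.8754751531215623, -0.4594901481285176, 0.6340759953043875, 0.7614444169158123],[0.53480138,-0.20798451,0.0595286],[-3.14132,0,1.65377]),
([-0.1232230051612219, 0.8914826459346857, 0.563485951605293, 1.476961601192671, -0.2605603965082624, 1.2907171636835792, 0.557574556004816],[0.54312181,-0.20663887,0.12108919],[-2.70379388,0,1.65618])]
def fk(p,q,S):
    T=np.zeros(3);R=np.eye(3)
    for i in range(7):
        R=R@Ro.from_euler("zyzyzyz"[i],S[i]*q[i]).as_matrix()
        T=T+R@p[3*i:3*i+3]
    return T,R@Ro.from_euler('z',p[21]).as_matrix()
def fit(D):
  out=[]
  p0=np.zeros(22);p0[2]=.36;p0[8]=.42;p0[14]=.4;p0[20]=.28
  for s in itertools.product([1,-1],repeat=3):
   S=[-1,1,s[0],1,s[1],1,s[2]]
   for y in (0,1.57,3.14,-1.57):
    p0[21]=y
    def res(p):
      r=[]
      for q,t,e in D:
        T,R=fk(p,q,S); r+=list(T-t)+list(.3*(R-Ro.from_euler('xyz',e).as_matrix()).ravel())
      return np.array(r+list(.003*(p-p0)[:21]))
    o=least_squares(res,p0); out.append((o.cost,S,o.x,res(o.x)[:12*len(D)].reshape(-1,12)))
  return min(out,key=lambda b:b[0])
E
python3 - <<'E'
from h import *
from k import *
np.set_printoptions(precision=4,suppress=True)
s=bot.observe(); print(s['clock'],s['qpos'].tolist(),s['position'].tolist(),s['tool_rot'].tolist(),s['force'],s['moment'])
D.append((s['qpos'],s['position'],s['tool_rot']))
b=fit(D);print(b[0],b[1],b[2][:21].reshape(7,3),b[2][21]);print(b[3])
g=bot.grab_frame("side");f=bot.grab_frame("wrist")
b=cv2.resize(g["img"][150:340,180:430],(400,304));a=f["img"][96:400,120:480]
cv2.imwrite("pics/g3.png",np.hstack([a,b])[:,:,::-1])
E
```

```text
8.1 [-0.15947061233442197, 0.7102882044293295, 0.6252735479583736, 1.5449503295179152, -0.19005744355979237, 1.3905825021727993, 0.5745010720646995] [0.4968326796795685, -0.21171049845922232, 0.22464522093571876] [-2.7082603482978063, 0.0010047372303649826, 1.653719560407525] [-0.2707  0.4152 -1.6   ] [ 0.0492 -0.5673 -0.008 ]
1.3071861554496805e-07 [-1, 1, -1, 1, -1, 1, -1] [[-0.0003 -0.0105  0.3203]
 [ 0.0008 -0.0105  0.0548]
 [-0.     -0.0195  0.4748]
 [-0.0001 -0.0195  0.0104]
 [ 0.0003  0.0003  0.4104]
 [ 0.0004  0.0003  0.0237]
 [-0.0001 -0.0001  0.3037]] 1.5706155551456575
[[ 0.      0.      0.      0.0001  0.0002 -0.      0.0002 -0.0001 -0.
   0.     -0.      0.    ]
 [ 0.     -0.     -0.0001 -0.     -0.0001 -0.     -0.0001  0.      0.
   0.     -0.     -0.    ]
 [-0.      0.      0.0001 -0.0001 -0.      0.     -0.      0.0001 -0.
  -0.     -0.      0.    ]
 [ 0.     -0.     -0.     -0.0001 -0.     -0.     -0.      0.0001  0.
   0.      0.      0.    ]
 [-0.     -0.     -0.     -0.0001 -0.      0.     -0.      0.     -0.0001
  -0.     -0.      0.    ]
 [ 0.      0.      0.     -0.     -0.      0.     -0.      0.0001  0.
   0.     -0.     -0.    ]]
```

View pics/g3.png

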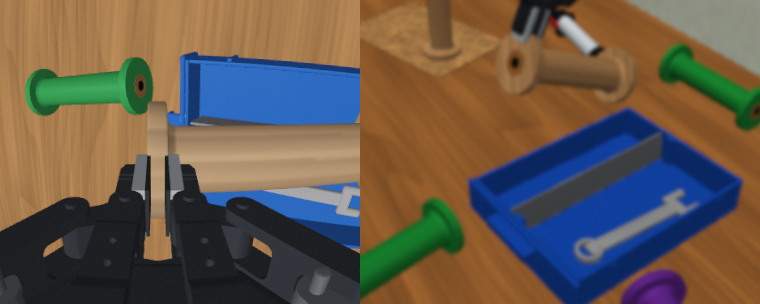

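The spool is free and firmly held at the flange rim, and the arm-model fit has residuals below 0.2 mm. Next I check which headings let the arm set it down upright.

```bash
cat >> k.py <<'E'
D.append(([-0.15947061233442197, 0.7102882044293295, 0.6252735479583736, 1.5449503295179152, -0.19005744355979237, 1.3905825021727993, 0.5745010720646995],[0.4968326796795685, -0.21171049845922232, 0.22464522093571876],[-2.7082603482978063, 0.0010047372303649826, 1.653719560407525]))
LO=np.array([-2.91,-.3,-1.5,.17,-1.26,.16,-2.52]);HI=np.array([2.91,2.13,1.42,2.43,4.41,1.93,2.52])
def ik(M,q0,T,R,w=.01):
    p,S=M
    def r(q):
        t,Q=fk(p,q,S); return np.r_[t-T,.3*(Q-R).ravel(),w*.02*(q-q0)]
    o=least_squares(r,np.clip(q0,LO+.03,HI-.03),bounds=(LO+.02,HI-.02)); e=r(o.x)[:12]
    return o.x,np.abs(e).max()
E
python3 - <<'E'
from k import *
np.set_printoptions(precision=2,suppress=True)
b=fit(D);M=(b[2],b[1]);np.save("p.npy",b[2])
rng=np.random.default_rng(0); q0=np.array(D[-1][0])
A=np.array([.540,.314,.159])
for ps in range(-180,180,20):
    h=np.array([np.cos(np.radians(ps)),np.sin(np.radians(ps)),0]); y=np.array([0,0,-1.]); R=np.c_[np.cross(y,h),y,h]
    best=[]
    for k in range(8):
        q,e=ik(M,q0 if k==0 else rng.uniform(LO,HI),A-.0225*h,R)
        if e<1e-3: best.append((np.abs(q-q0).max(),q))
    print(ps, [x[1] for x in sorted(best,key=lambda x:x[0])[:2]])
E
```

```text
-180 []
-160 []
-140 []
-120 []
-100 []
-80 [array([-1.24,  1.39,  0.52,  1.05,  0.56,  1.91,  0.81]), array([-1.24,  1.39,  0.52,  1.05,  0.56,  1.91,  0.81])]
-60 [array([-1.4 ,  1.28,  0.51,  1.41,  0.72,  1.57,  0.67]), array([-1.09,  1.19, -0.06,  1.39,  1.08,  1.91,  0.46])]
-40 [array([-1.48,  1.17,  0.41,  1.74,  1.04,  1.36,  0.4 ]), array([-1.28,  1.11,  0.11,  1.73,  1.2 ,  1.58,  0.32])]
-20 [array([-1.37,  1.08,  0.16,  2.05,  1.5 ,  1.43,  0.03]), array([-1.17,  1.05, -0.09,  2.04,  1.58,  1.65,  0.05])]
0 [array([-1.44,  1.15,  0.29,  2.32,  1.9 ,  1.41, -0.38]), array([-1.73,  1.35,  0.65,  2.33,  1.91,  1.02, -0.59])]
20 []
40 []
60 [array([ 0.92,  1.95, -1.48,  2.27,  2.97,  0.34,  2.12]), array([-0.37,  1.13,  0.2 ,  2.32,  3.95,  1.91,  0.09])]
80 [array([ 0.72,  1.42, -1.07,  2.01, -1.24,  0.53, -0.22]), array([ 0.72,  1.42, -1.07,  2.01, -1.24,  0.53, -0.22])]
100 [array([ 0.22,  1.13, -0.39,  1.72, -1.24,  1.32, -0.41]), array([ 0.31,  1.16, -0.52,  1.72, -1.15,  1.22, -0.46])]
120 [array([-0.13,  1.19,  0.06,  1.4 , -1.24,  1.82, -0.49])]
140 [array([-0.04,  1.33, -0.33,  1.03, -0.83,  1.91, -0.8 ]), array([-0.04,  1.33, -0.33,  1.03, -0.83,  1.91, -0.8 ])]
160 []
```

```bash
cat > sim.py <<'E'
from k import *
import sys
p=np.load("p.npy");S=[-1,1,-1,1,-1,1,-1];M=(p,S)
def R_of(ps):
    h=np.array([np.cos(np.radians(ps)),np.sin(np.radians(ps)),0]); y=np.array([0,0,-1.]); return np.c_[np.cross(y,h),y,h]
def run(q,T0,R0,T1,R1,n):
    rv=(Ro.from_matrix(R0.T@R1)).as_rotvec(); dmax=0;emax=0
    for k in range(1,n+1):
        R=R0@Ro.from_rotvec(rv*k/n).as_matrix();T=T0+(T1-T0)*k/n
        qn,e=ik(M,q,T,R,.05); dmax=np.maximum(dmax,np.abs(qn-q));emax=max(emax,e);q=qn
    return q,emax,dmax/.1
E
python3 - <<'E'
from sim import *
np.set_printoptions(precision=3,suppress=True)
q0=np.array(D[-1][0]);T0,R0=fk(p,q0,S)
for ps in(-50,-30):
  for W in ([.45,.05,.4],[.45,.15,.4],[.42,.2,.38]):
    W=np.array(W);R1=R_of(ps)
    q,e,d=run(q0,T0,R0,W,R0,12);print(ps,W,"A",q,e)
    q,e,d=run(q,W,R0,W,R1,20);print(" B",q,e,d,Ro.from_matrix(R0.T@R1).as_rotvec())
    h=R1[:,2];F=np.array([.54,.314,.259])-.0225*h
    q,e,d=run(q,W,R1,F,R1,12);print(" C",q,e)
    F2=F-[0,0,.1];q,e,d=run(q,F,R1,F2,R1,8);print(" D",q,e)
W=np.array([.45,.1,.4])
print("A tool shift",R0.T@(W-T0))
E
```

```text
-50 [0.45 0.05 0.4 ] A [-0.64   0.409  0.636  1.528 -0.202  1.718  0.105] 1.407533004108008e-07
 B [-1.281  0.483  0.286  2.341  1.219  1.559  0.358] 2.41561425542991e-07 [0.373 0.193 0.184 0.765 0.74  0.205 0.295] [ 0.629 -1.903 -1.217]
 C [-1.299  0.994  0.212  1.621  1.067  1.675  0.553] 2.842541673708787e-07
 D [-1.283  1.159  0.186  1.57   1.039  1.634  0.446] 5.769563113378062e-08
-50 [0.45 0.15 0.4 ] A [-0.764  0.44   0.601  1.476 -0.276  1.736 -0.057] 1.8057133543969428e-07
 B [-1.345  0.557  0.242  2.139  1.122  1.657  0.467] 2.197849743035274e-07 [0.333 0.286 0.19  0.758 0.741 0.381 0.412] [ 0.629 -1.903 -1.217]
 C [-1.297  0.994  0.208  1.621  1.069  1.677  0.552] 1.919219819734863e-07
 D [-1.281  1.159  0.183  1.57   1.041  1.636  0.445] 5.767590013916468e-08
-50 [0.42 0.2  0.38] A [-0.855  0.422  0.574  1.544 -0.305  1.674 -0.155] 2.112315992675029e-07
 B [-1.398  0.621  0.19   2.069  1.034  1.717  0.45 ] 2.0079397022865209e-07 [0.309 0.338 0.206 0.728 0.715 0.477 0.426] [ 0.629 -1.903 -1.217]
 C [-1.29   0.992  0.198  1.621  1.074  1.684  0.55 ] 1.5687978333067676e-07
 
[... 583 characters left out ...]
8  2.408  1.368  1.531  0.307] 2.9013653082832214e-07 [0.414 0.235 0.201 0.876 0.917 0.293 0.4  ] [ 0.437 -2.187 -1.398]
 C [-1.37   0.897  0.194  1.95   1.333  1.49   0.329] 1.5203330810953375e-07
 D [-1.352  1.091  0.166  1.896  1.321  1.466  0.191] 8.139324417233418e-08
-30 [0.42 0.2  0.38] A [-0.855  0.422  0.574  1.544 -0.305  1.674 -0.155] 2.112315992675029e-07
 B [-1.505  0.524  0.175  2.336  1.253  1.577  0.301] 2.551765078684376e-07 [0.385 0.297 0.214 0.863 0.815 0.406 0.411] [ 0.437 -2.187 -1.398]
 C [-1.37   0.897  0.194  1.95   1.333  1.489  0.329] 1.0834400870907146e-07
 D [-1.353  1.091  0.166  1.896  1.321  1.465  0.191] 8.13975677971257e-08
A tool shift [ 0.314 -0.093 -0.151]
```

Call:
apply_moves(claw=[0,0,0,0,0,0,0,0,0,0,0,0,0,0,0], xyz=[[0.026,-0.0063,-0.0109],[0.026,-0.0063,-0.0109],[0.026,-0.0063,-0.0109],[0.026,-0.0063,-0.0109],[0.026,-0.0063,-0.0109],[0.026,-0.0063,-0.0109],[0.026,-0.0063,-0.0109],[0.026,-0.0063,-0.0109],[0.026,-0.0063,-0.0109],[0.026,-0.0063,-0.0109],[0.026,-0.0063,-0.0109],[0.026,-0.0063,-0.0109],[0.026,-0.0063,-0.0109],[0.026,-0.0063,-0.0109],[0,0,0]], twist=[[0,0,0],[0,0,0],[0,0,0],[0,0,0],[0,0,0],[0,0,0],[0,0,0],[0,0,0],[0,0,0],[0,0,0],[0,0,0],[0,0,0],[0,0,0],[0,0,0],[0,0,0]])

```text
clock: 9.7
position: [0.4502, 0.1535, 0.3981]
tool_rot: [-2.705, -0.001, 1.658]
force: [-0.1, -0.4, -2.6]
grip_width: 0.0065
finger_force: 99.2
```

Call:
apply_moves(claw=[0,0,0,0,0,0,0,0,0,0,0,0,0,0,0,0,0,0,0,0], xyz=[[0,0,0],[0,0,0],[0,0,0],[0,0,0],[0,0,0],[0,0,0],[0,0,0],[0,0,0],[0,0,0],[0,0,0],[0,0,0],[0,0,0],[0,0,0],[0,0,0],[0,0,0],[0,0,0],[0,0,0],[0,0,0],[0,0,0],[0,0,0]], twist=[[0.0315,-0.0951,-0.0609],[0.0315,-0.0951,-0.0609],[0.0315,-0.0951,-0.0609],[0.0315,-0.0951,-0.0609],[0.0315,-0.0951,-0.0609],[0.0315,-0.0951,-0.0609],[0.0315,-0.0951,-0.0609],[0.0315,-0.0951,-0.0609],[0.0315,-0.0951,-0.0609],[0.0315,-0.0951,-0.0609],[0.0315,-0.0951,-0.0609],[0.0315,-0.0951,-0.0609],[0.0315,-0.0951,-0.0609],[0.0315,-0.0951,-0.0609],[0.0315,-0.0951,-0.0609],[0.0315,-0.0951,-0.0609],[0.0315,-0.0951,-0.0609],[0.0315,-0.0951,-0.0609],[0.0315,-0.0951,-0.0609],[0.0315,-0.0951,-0.0609]])

```text
clock: 11.7
position: [0.4506, 0.1502, 0.3973]
tool_rot: [-1.573, -0.007, -2.44]
force: [0.6, -0.6, -1.1]
grip_width: 0.0066
finger_force: 99.4
```

Run:
```python
from h import *
from sim import *
np.set_printoptions(precision=4,suppress=True)
s=bot.observe(); R=Ro.from_euler('xyz',s['tool_rot']).as_matrix();print(s['clock'],s['qpos'],s['position'],R,s['force'],s['grip_width'])
print("rem",Ro.from_matrix(R.T@R_of(-50)).as_rotvec())
g=bot.grab_frame("side");f=bot.grab_frame("wrist")
cv2.imwrite("pics/g4.png",np.hstack([g["img"][0:400,30:430],f["img"][0:400,80:480]])[:,:,::-1])
```

```text
11.7 [-1.3583  0.5643  0.2614  2.1435  1.12    1.6389  0.4711] [0.4506 0.1502 0.3973] [[-0.7639 -0.0068  0.6453]
 [-0.6453 -0.003  -0.764 ]
 [ 0.0071 -1.     -0.0021]] [ 0.5694 -0.6264 -1.1312] 0.0066140627188377024
rem [0.0021 0.0033 0.0071]
```

View pics/g4.png

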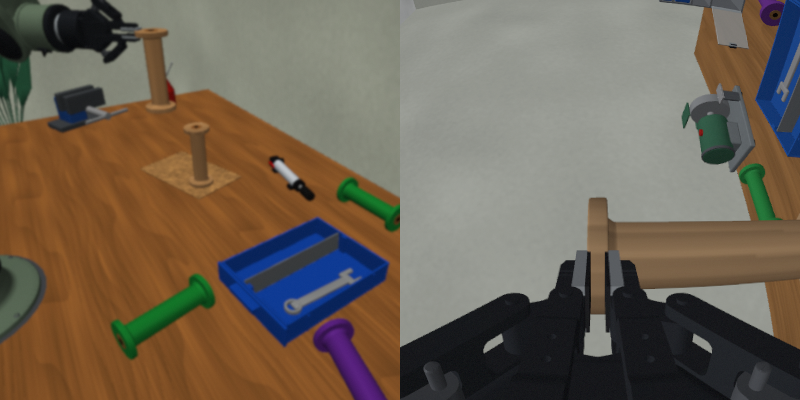

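The spool now hangs vertically from the horizontal gripper, near side-view (155,70), and the mate on its mat at (198,155) is undisturbed. I measure the spool's tilt from its barrel edges (tangent planes) in both views.

```bash
cat > tilt.py <<'E'
from h import *
def dirs(f,pts,fish):
    h=f["img"].shape[0]; fl=h/2/np.tan(np.radians(f["vfov"])/2);o=[]
    for u,v in pts:
        x=u-f["cx"];y=v-f["cy"]
        if fish:
            r=np.hypot(x,y)+1e-9;t=r/fl;d=[np.sin(t)*x/r,-np.sin(t)*y/r,-np.cos(t)]
        else: d=[x/fl,-y/fl,-1]
        o.append(np.array(f["view"])[:3,:3].T@np.array(d))
    return np.array(o)
def axis(f,e1,e2,fish):
    n=[]
    for e in(e1,e2):
        n.append(np.linalg.svd(dirs(f,e,fish))[2][2])
    a=np.cross(*n);a/=np.linalg.norm(a);return a*np.sign(-a[2])
E
python3 - <<'E'
from tilt import *
np.set_printoptions(precision=4,suppress=True)
f=bot.grab_frame("wrist");g=cv2.GaussianBlur(f["img"],(5,5),0).astype(float)
def sob(im,u,lo,hi,ax):
    l=np.abs(np.gradient(im,axis=ax)).sum(2); return lo+np.argmax(l[lo:hi,u]) if ax==0 else lo+np.argmax(l[u,lo:hi])
e1=[(u,sob(g,u,205,235,0)) for u in range(315,470,5)];e2=[(u,sob(g,u,268,300,0)) for u in range(315,440,5)]
print([v for _,v in e1],[v for _,v in e2]); print("wrist axis",axis(f,e1,e2,True))
f=bot.grab_frame("side");g=cv2.GaussianBlur(f["img"],(3,3),0).astype(float)
e1=[(sob(g,v,168,186,1),v) for v in range(46,96,4)];e2=[(sob(g,v,188,204,1),v) for v in range(46,96,4)]
print([u for u,_ in e1],[u for u,_ in e2]); print("side axis",axis(f,e1,e2,False))
E
```

```text
[np.int64(221), np.int64(221), np.int64(221), np.int64(221), np.int64(221), np.int64(221), np.int64(221), np.int64(221), np.int64(221), np.int64(221), np.int64(221), np.int64(221), np.int64(221), np.int64(221), np.int64(221), np.int64(221), np.int64(221), np.int64(221), np.int64(221), np.int64(220), np.int64(220), np.int64(220), np.int64(220), np.int64(220), np.int64(210), np.int64(220), np.int64(220), np.int64(220), np.int64(220), np.int64(218), np.int64(219)] [np.int64(271), np.int64(288), np.int64(292), np.int64(299), np.int64(289), np.int64(288), np.int64(288), np.int64(295), np.int64(293), np.int64(293), np.int64(293), np.int64(294), np.int64(296), np.int64(299), np.int64(286), np.int64(286), np.int64(286), np.int64(285), np.int64(285), np.int64(285), np.int64(284), np.int64(284), np.int64(284), np.int64(283), np.int64(283)]
wrist axis [-0.0659  0.0186 -0.9977]
[np.int64(173), np.int64(174), np.int64(174), np.int64(175), np.int64(175), np.int64(176), np.int64(176), np.int64(177), np.int64(178), np.int64(178), np.int64(179), np.int64(179), np.int64(180)] [np.int64(192), np.int64(193), np.int64(193), np.int64(194), np.int64(194), np.int64(195), np.int64(195), np.int64(196), np.int64(197), np.int64(199), np.int64(202), np.int64(203), np.int64(203)]
side axis [-0.2756 -0.9511 -0.1393]
```

Run:
```python
from tilt import *
np.set_printoptions(precision=4,suppress=True)
pl=lambda f,e,k:np.linalg.svd(dirs(f,e,k))[2][2]
f=bot.grab_frame("wrist");g=bot.grab_frame("side")
n1=pl(f,[(315,221),(400,221),(420,220),(455,220)],1);n2=pl(f,[(335,288.3),(385,286.3),(405,285),(435,283)],1)
n3=pl(g,[(172.8,46),(180,94)],0);n4=pl(g,[(191.8,46),(196,74)],0)
for N in([n1,n2],[n1,n2,n3],[n1,n2,n3,n4],[n1,n3],[n2,n3]):
    a=np.linalg.svd(np.array(N))[2][2] if len(N)>2 else np.cross(*N)/np.linalg.norm(np.cross(*N)); print(a*np.sign(-a[2]))
```

```text
[-0.0079  0.0042 -1.    ]
[-0.0037  0.0022 -1.    ]
[ 0.0081 -0.0036 -1.    ]
[-0.0037  0.0017 -1.    ]
[-0.0035  0.0026 -1.    ]
```

The spool is within about 0.5° of vertical in the grip. Next I move horizontally to above the free place, then down.

Call:
apply_moves(claw=[0,0,0,0,0,0,0,0,0,0,0], xyz=[[-0.0174,0,-0.009],[-0.0174,0,-0.009],[-0.0174,0,-0.009],[-0.0174,0,-0.009],[-0.0174,0,-0.009],[-0.0174,0,-0.009],[-0.0174,0,-0.009],[-0.0174,0,-0.009],[-0.0174,0,-0.009],[-0.0174,0,-0.009],[0,0,0]], twist=[[0.002,0.003,0.007],[0,0,0],[0,0,0],[0,0,0],[0,0,0],[0,0,0],[0,0,0],[0,0,0],[0,0,0],[0,0,0],[0,0,0]])

```text
clock: 13.1
position: [0.5275, 0.3322, 0.3982]
tool_rot: [-1.573, 0.006, -2.448]
force: [-0.5, 0.0, -1.5]
grip_width: 0.006
finger_force: 99.4
```

Call:
apply_moves(claw=[0,0,0,0,0,0,0,0,0,0,0,0], xyz=[[0,0.018,0],[0,0.018,0],[0,0.018,0],[0,0.018,0],[0,0.018,0],[0,0.018,0],[0,0.018,0],[0,0.018,0],[0,0.018,0],[0,0.018,0],[0,0.018,0],[0,0,0]], twist=[[0,0,0],[0,0,0],[0,0,0],[0,0,0],[0,0,0],[0,0,0],[0,0,0],[0,0,0],[0,0,0],[0,0,0],[0,0,0],[0,0,0]])

```text
clock: 14.3
position: [0.5268, 0.3312, 0.1981]
tool_rot: [-1.571, 0.001, -2.447]
force: [0.5, -0.3, -1.6]
grip_width: 0.0069
finger_force: 99.3
```

Run:
```python
from h import *
from sim import *
np.set_printoptions(precision=4,suppress=True)
s=bot.observe(); R=Ro.from_euler('xyz',s['tool_rot']).as_matrix();print(s['clock'],s['qpos'],s['position'],R,s['force'])
print("rem",Ro.from_matrix(R.T@R_of(-50)).as_rotvec())
g=bot.grab_frame("side");f=bot.grab_frame("top")
for c in("side","top"):
  for n in("spool","mate"): print(c,n,[(np.round(d["position"],3).tolist(),round(d["score"],2)) for d in bot.find_in(c,n) if d["position"][1]>.1])
a=cv2.resize(g["img"][60:240,80:280],(400,360));b=cv2.resize(f["img"][120:300,60:260],(400,360))
cv2.imwrite("pics/g5.png",np.hstack([a,b])[:,:,::-1])
```

```text
14.3 [-1.295   1.098   0.211   1.5926  1.04    1.6383  0.4885] [0.5268 0.3312 0.1981] [[-0.7685  0.0008  0.6399]
 [-0.6399  0.0014 -0.7685]
 [-0.0015 -1.     -0.0006]] [ 0.466  -0.2738 -1.5642]
rem [ 0.0006 -0.0038 -0.0015]
side spool [([0.541, 0.3, 0.129], 0.58)]
side mate [([0.559, 0.168, 0.098], 0.77)]
top spool [([0.54, 0.302, 0.207], 0.79)]
top mate [([0.561, 0.176, 0.165], 0.76)]
```

View pics/g5.png

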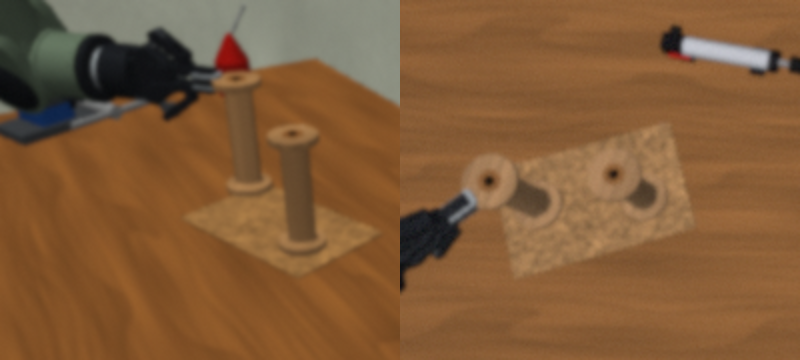

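The spool hangs over the mat's free +y half (top-crop axis at (490,180), mate at (614,174)). The networks put it at (0.540, 0.302–0.31), which agrees with the plan. I'm lowering slowly.

Call:
apply_moves(claw=[0,0,0,0,0,0,0], xyz=[[0,0.01,0],[0,0.01,0],[0,0.006,0],[0,0.004,0],[0,0.002,0],[0,0.002,0],[0,0,0]], twist=[[0,0,0],[0,0,0],[0,0,0],[0,0,0],[0,0,0],[0,0,0],[0,0,0]])

```text
clock: 15.3
position: [0.5272, 0.3316, 0.1666]
tool_rot: [-1.572, 0.004, -2.447]
force: [-0.6, -0.3, -1.2]
grip_width: 0.0062
finger_force: 99.4
```

Call:
apply_moves(claw=[0,0,0,0,0], xyz=[[0,0.001,0],[0,0.001,0],[0,0.001,0],[0,0.001,0],[0,0,0]], twist=[[0,0,0],[0,0,0],[0,0,0],[0,0,0],[0,0,0]])

```text
clock: 15.8
position: [0.5272, 0.3316, 0.1626]
tool_rot: [-1.572, 0.004, -2.447]
force: [0.4, -0.1, -1.5]
grip_width: 0.0064
finger_force: 99.4
```

Call:
apply_moves(claw=[0,0,0], xyz=[[0,0.001,0],[0,0.001,0],[0,0,0]], twist=[[0,0,0],[0,0,0],[0,0,0]])

```text
clock: 16.1
position: [0.5272, 0.3316, 0.1606]
tool_rot: [-1.572, 0.004, -2.447]
force: [0.4, 0.7, -1.0]
grip_width: 0.006
finger_force: 99.4
```

Call:
apply_moves(claw=[0,0,0], xyz=[[0,0.001,0],[0,0.0005,0],[0,0,0]], twist=[[0,0,0],[0,0,0],[0,0,0]])

```text
clock: 16.4
position: [0.5272, 0.3317, 0.1594]
tool_rot: [-1.572, 0.005, -2.447]
force: [-0.8, 1.3, 0.8]
grip_width: 0.0065
finger_force: 99.5
```

Call:
apply_moves(claw=[0,0,0], xyz=[[0,0.0005,0],[0,0.0005,0],[0,0,0]], twist=[[0,0,0],[0,0,0],[0,0,0]])

```text
clock: 16.7
position: [0.5273, 0.3318, 0.1593]
tool_rot: [-1.57, 0.005, -2.447]
force: [-3.3, 1.3, 8.7]
grip_width: 0.0063
finger_force: 99.8
```

Contact: force rose from −1.5 N to +8.7 N with z at 0.159, as expected. I unload half a millimetre, open gradually and back out.

Call:
apply_moves(claw=[0,0,0.008,0.01,0.012,0.015,0.018,0.022,0.026,0.028,0.028], xyz=[[0,-0.0006,0],[0,0,0],[0,0,0],[0,0,0],[0,0,0],[0,0,0],[0,0,0],[0,0,0],[0,0,0],[0,0,0],[0,0,0]], twist=[[0,0,0],[0,0,0],[0,0,0],[0,0,0],[0,0,0],[0,0,0],[0,0,0],[0,0,0],[0,0,0],[0,0,0],[0,0,0]], force=20)

```text
clock: 17.8
position: [0.5272, 0.3317, 0.1588]
tool_rot: [-1.572, 0.004, -2.447]
force: [-0.7, 0.4, 0.6]
grip_width: 0.028
finger_force: 0.0
```

Call:
apply_moves(claw=[0.028,0.028,0.028,0.028,0.028,0.028,0.028,0.028,0.028,0.028,0.028,0.028,0.028,0.028], xyz=[[0,0,-0.003],[0,0,-0.005],[0,0,-0.008],[0,0,-0.01],[0,0,-0.01],[0,0,-0.012],[0,0,-0.012],[0,0,-0.012],[0,0,-0.012],[0,0,-0.012],[0,-0.01,0],[0,-0.01,0],[0,-0.01,0],[0,0,0]], twist=[[0,0,0],[0,0,0],[0,0,0],[0,0,0],[0,0,0],[0,0,0],[0,0,0],[0,0,0],[0,0,0],[0,0,0],[0,0,0],[0,0,0],[0,0,0],[0,0,0]])

```text
clock: 19.2
position: [0.4663, 0.4051, 0.191]
tool_rot: [-1.573, 0.007, -2.448]
force: [0.3, -0.3, -0.1]
grip_width: 0.028
finger_force: 0.0
```

Run:
```python
from h import *
g=bot.grab_frame("side");f=bot.grab_frame("top")
for c in("side","top"):
  for n in("spool","mate","wrench","pump"): print(c,n,[(np.round(d["position"],3).tolist(),round(d["score"],2)) for d in bot.find_in(c,n) if d["score"]>.4][:6])
b=cv2.resize(f["img"][110:290,90:400],(620,360));a=cv2.resize(g["img"][90:240,120:195+0],(180,360))
cv2.imwrite("pics/g6.png",np.hstack([a,b])[:,:,::-1]); print(bot.observe()['clock'])
```

```text
side spool [([0.494, -0.487, 0.05], 0.96), ([0.828, -0.184, 0.044], 0.78), ([0.297, -0.257, 0.047], 0.7), ([0.541, 0.306, 0.095], 0.65)]
side mate [([0.558, 0.17, 0.1], 0.66)]
side wrench [([0.57, -0.319, 0.016], 0.77)]
side pump [([0.764, 0.043, 0.029], 0.97)]
top spool [([0.494, -0.494, 0.052], 0.87), ([0.539, 0.306, 0.164], 0.81), ([0.303, -0.238, 0.049], 0.67), ([0.834, -0.166, 0.046], 0.57)]
top mate [([0.564, 0.175, 0.165], 0.69)]
top wrench [([0.589, -0.312, 0.012], 0.56)]
top pump [([0.776, 0.067, 0.031], 0.88)]
19.7
```

View pics/g6.png

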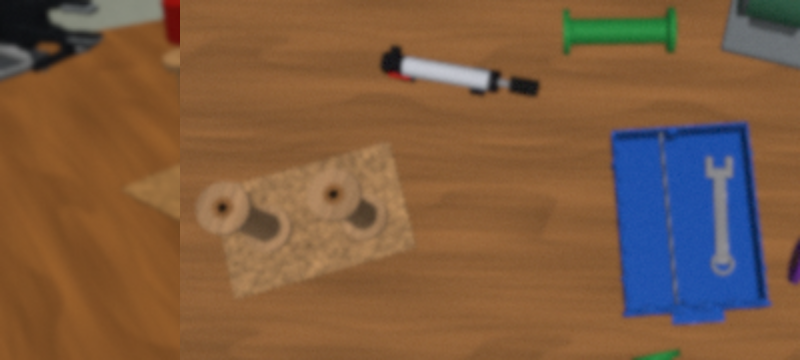

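The spool stands upright, wholly on the cork mat, with a clear gap to the mate. The wrench, pump and mate are unmoved and the gripper is clear.

```bash
python3 -c "
from workcell import bot
print(bot.job_done())"
```

```text
the job is handed in; nothing more can be done
None
```

The jammed spool is free and standing on end on the cork mat, with about 70 mm clear between it and the other spool. The wrench, pump and other spool read as unmoved, and I handed the job in at about 20 s of the 67 s allowed (no verdict was returned).

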